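# Slide the hand-rest board into its notch

## Robot

A 6-joint arm with a two-finger parallel gripper is mounted at the origin on a cart in front of the work surface, level with it; the furniture and walls round the work are solid. World frame = base frame: x ahead of the robot, y to its left, z up, the work surface at z = 0. Lengths are in m, angles in rad, forces in N, time in s.
With the tool pointing down it reaches from about 0.325 to 0.875 m from the base axis. Payload 4.4 kg.
Tool frame: the origin (TCP) lies between the finger pads, 19 mm behind the fingertips; this is the grasp point; z points along the fingers, y is the line along which they close (so a half turn about z gives the same grasp; the last joint's range is limited). The gripper opens to 85 mm and grips with 20 to 120 N. Pads are 22 mm wide; open, the fingers measure 114 mm over their backs; the gripper's body (76 mm by 85 mm) begins 54 mm behind the grasp point. The pads swing forward as they close: fully open they stand 13 mm farther back than shut.
Start: joints at [1, 0.207, 1.542, -0, 1.393, -0.15], TCP at [0.235, 0.525, 0.25] pointing down, gripper open.
Joint ranges: [-2.73, 2.73], [-0.86, 2.22], [0.23, 2.46], [-1.11, 4.25], [0.08, 2.63], [-2.82, 2.82]. Speed limits (rad/s): [2.79, 2.79, 3.14, 3.14, 3.14, 3.14].

## Interface

Orientations are given as a 3x3 rotation matrix whose columns are the frame's x, y, z axes.
In Python, from workcell import sense, read_camera, sign_off gives the robot as it stands. The module is installed in compiled form; this text tells all that it offers.
- The arm moves only by the tool drive_tool, never from a script. Its argument "rows" is one flat list of numbers, 7 for each row, row after row: the turn, a rotation vector about the tool's x, y, z in degrees, then the shift along the tool's x, y, z in cm, then the gripper's target within -1 to 1 (shut at 1, half-way at 0, fully open at -1). A call has exactly 10 rows; each row is the pose to reach, as a shift and turn from the pose commanded when the call began, along the tool's axes at that moment; what a row does not reach only later rows make up. A row lasts 1/8 s, in which the tool goes at most 62.5 mm and 10.7 degrees, less where a joint would pass 70% of its speed; a pose out of reach is approached as far as the arm can. A call with a gripper value outside its range is refused whole. The fingers move at their own pace and stop on an object; the grip force is fixed at half the most. Time passes only in rows, so rows that repeat a pose let the fingers close, or fill a call up. It gives the time, the measured TCP pose, the force, the opening and the grip force at its end, in the units of the state.
- sense(): the state, without advancing time (a new reading comes with each control period).
- read_camera(name): name is "scene" or "top" or "wrist"; returns a dict with "pixels" (384x512x3 uint8, red, green, blue), "depth" (384x512 float32, m along the optical axis (not along the pixel's ray), 0 where there is no reading), "fx", "fy", "cx", "cy" (pixels), "R" (3x3) and "t" (3): a world point X has camera coordinates R X + t; the wrist camera has in their place "tool_from_camera" (4x4, takes a point from camera to tool coordinates, whose origin is the TCP and whose axes are the flange's). Camera axes: x right, y down, z forward; pixel columns grow to the right and rows downward; lengths in m; the calibration is good to about 2 mm. A picture is of the moment at which its call begins: read the wrist's pose just before it.
- sign_off(): hands the job in; it is judged then, once.
The state is a dict: "clock": time; "joint_pos": joint angles; "joint_velocities": joint speeds; "tau": joint torques, N m; "ee_pos": TCP position; "tool_rot": TCP orientation; "force": force on the tool from outside, world axes, zero at the start; "torque": the same for the moment, N m; "opening": opening from 0.0 (shut) to 1.0 (fully open); "grasp_force": force on a finger pad.
Only numpy, scipy, OpenCV 4.12 (cv2) and the standard library are available. Lean on these libraries where they do the work, as an engineer would, in place of code of your own. Each camera call takes 0.05 s, during which the arm holds its last target. There are 200 camera calls.

## Task

A hand rest is needed over the bronze dish in the cleaning bed: with your fingertips, push the plain solid board (not the one with the window) along its two rails until it drops flat into the notch in the middle. Do not pick it up: it is only pushed, never lifted off the rails, and the window board and the small things round the bed stay where they are. Finish while holding the board down, a fingertip still pressing on the middle of its top.

Things in the scene. Friction and masses are not known exactly. Their poses are not given: they have to be found in the camera images.
- bed: Cleaning bed, fixed: plywood base 236 (x) x 450 (y) mm, top at z = 14 mm, with two aluminium rails along y; a flat bronze dish (139 mm wide, up to z = 30) lies between them. Origin: centre of underside, on the table; z up. Rail tops at z = 60 mm, each 20 mm wide, |x| = 82 to 102 mm; open between them. Guide cheeks outside them (|x| = 101.5 to 109.5) rise to z = 70. Ends open, no stops.
- notch (a point): Middle of the notch, at the bed's x = y = 0, halfway between the rails, at the height of the notch floor: 52 mm above the table, 8 mm below the rail tops. Both rails are notched from y = -48.5 to +48.5 mm of the bed; the notch walls are upright. Axes as the bed's.
- bridge: Plain solid wooden board: 200 (x, across the rails) x 90 (y, along) x 15 mm, 0.2 to 0.45 kg, loose. Origin: centre of underside; axes as the bed's. Starts on the rail tops, centre 130 to 145 mm from the notch toward the bed's +y or -y end. Slides at 1 to 5 N; over the notch it tips (rear edge rises up to 10 mm), then falls flat; the notch's far wall stops it. Seated, its top is at z = 67 mm.
- window_board: The other wooden board: 200 x 120 (along the rails) x 15 mm with a rectangular window of 100 x 60 mm through it; loose, on the rails on the other side of the notch. Too long for the notch. Origin: centre of its underside. To be left alone.
- jar: Small pigment jar with black cap, 30 mm across, 53 mm tall, standing in front of the bed (robot side); origin at its underside. Bystander.
- scale_bar: Black and white photo scale bar, 30 x 101 x 8 mm, lying in front of the bed; origin at its underside. Bystander.
- dropper: Brown dropper bottle with black top, 33 mm across, 102 mm tall, standing behind the bed; origin at its underside. Bystander.
- swab: White cotton pad, 33 x 37 x 12 mm, lying behind the bed; origin at its underside. Bystander.

How it is judged:
At the end, for the whole second after the job is handed in: Plain board flat in the notch (underside within 2.5 mm of its floor, tilt under 2 deg, centred within 8 mm along, 6 mm across the rails), at rest; fingers press it with over 1.5 N, TCP over its middle (36 mm along, 60 mm across the rails); window board within 12 mm of its start (z of bridge in the frame of bed between 0.049 and 0.0545 m and angle between bridge's own z axis and vertical below 0.035 rad and y of bridge in the frame of bed between -0.008 and 0.008 m and x of bridge in the frame of bed between -0.006 and 0.006 m and linear speed of bridge below 0.02 m/s and contact force between the fingers and bridge above 1.5 N and z of the grasp point in the frame of bridge above 0.02 m and y of the grasp point in the frame of bridge between -0.036 and 0.036 m and x of the grasp point in the frame of bridge between -0.06 and 0.06 m and distance of window_board from where it was at the start of the episode below 0.012 m); the arm keeps its last pose, push and grip.
It fails at once if the plain board is lifted (centre more than 10 mm above where it rides on the rails) (z of bridge in the frame of bed above 0.07 m).
It fails at once if the window board is moved by more than 12 mm (distance of window_board from where it was at the start of the episode above 0.012 m).
It fails at once if a bystander is moved by more than 15 mm (distance of any of jar, scale_bar, dropper, swab from where it was at the start of the episode above 0.015 m).
It also fails if it takes over 38 s, if anything falls off the work surface, if the arm or the gripper's body presses on something with over 40 N, if the wrist force passes 120 N, or if a joint passes its speed limit or range.

## Working session

There is one attempt and no reset: what is moved stays moved. The work goes in short steps, Python scripts to look and compute and a tool call to move; the robot and the scene stay as the last step left them, time stands still between calls to the robot, and variables do not carry over. Pictures are saved under pics/ and viewed, at most 10 in all, crops included, and the job is handed in when it is done.

Besides the shell and the picture viewer there is one more tool, called after "Call:" as name(argument=value, ...), one argument or row to a line, values as JSON. drive_tool: Moves the arm, as the interface text tells. Its arguments: {"type":"object","properties":{"rows":{"type":"array","items":{"type":"number"}}},"required":["rows"]}

```bash
mkdir -p pics; python3 - <<'E'
from workcell import sense, read_camera
import cv2,numpy as np
s=sense();print(s['clock'],s['ee_pos'],s['tool_rot'],s['force'],s['opening'])
for n in ['top','scene']:
    c=read_camera(n);np.savez(n+'.npz',**c)
    cv2.imwrite(f'pics/{n}0.png',c['pixels'][:,:,::-1]);print(n,c['fx'],c['cx'],c['cy'],c['R'],c['t'])
E
```

```text
0.0 [0.23448228 0.52424058 0.2488113 ] [[-9.12762256e-01  4.08489212e-01 -1.27560527e-03]
 [ 4.08491028e-01  9.12760311e-01 -1.92213745e-03]
 [ 3.79149455e-04 -2.27552782e-03 -9.99997339e-01]] [-0.26101181  0.67999973  0.69993514] 0.9993747189032024
top 381.39322902467876 255.11829363484205 195.677643432989 [[-0.00839108 -0.99957977  0.02774664]
 [-0.99489451  0.00555462 -0.10076739]
 [ 0.10057092 -0.02845052 -0.99452303]] [-0.04451408  0.5728089   0.90225329]
scene 391.68682673258337 259.7482376282909 194.7410311299361 [[ 0.79565306 -0.60559592 -0.01377649]
 [-0.4403554  -0.56263796 -0.6996611 ]
 [ 0.41596073  0.56275404 -0.71434205]] [-0.50491659  0.27570584  0.76778055]
```

View pics/top0.png

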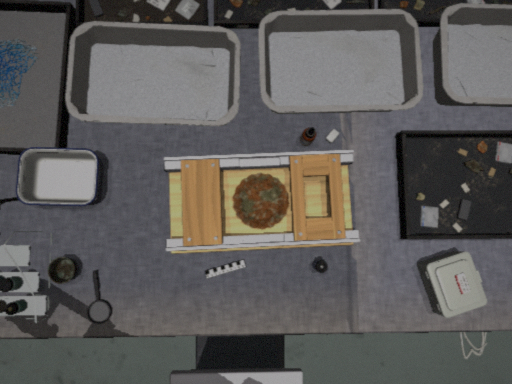

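View pics/scene0.png

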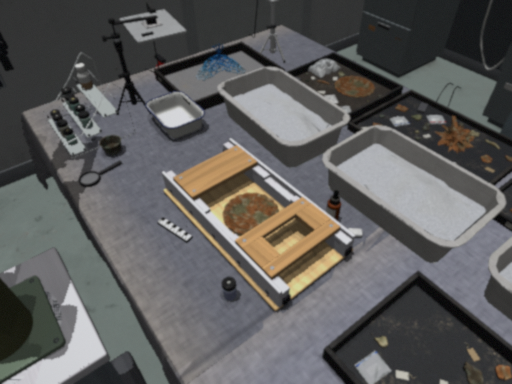

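The top view shows the plain board at about cols 181-222, rows 158-246 (+y side). The window board is at cols 291-345, and the dish is at about (261, 201).

```bash
cat > h.py <<'E'
import numpy as np,cv2
def world(c):
    h,w=c['depth'].shape;u,v=np.meshgrid(np.arange(w),np.arange(h));d=c['depth']
    P=np.stack([(u-c['cx'])/c['fx']*d,(v-c['cy'])/c['fy']*d,d],-1)
    return (P-c['t'])@c['R']
def plane(c,uv,z):
    uv=np.atleast_2d(uv).astype(float)
    r=np.c_[(uv[:,0]-c['cx'])/c['fx'],(uv[:,1]-c['cy'])/c['fy'],np.ones(len(uv))]@c['R']
    o=-c['R'].T@c['t'];return (o+r*((z-o[2])/r[:,2])[:,None])
def rect(xy):
    (cx,cy),(w,h),a=cv2.minAreaRect(xy.astype(np.float32)*1000)
    b=cv2.boxPoints(((cx,cy),(w,h),a));e=b[1]-b[0];f=b[2]-b[1]
    l=e if np.hypot(*e)>np.hypot(*f) else f
    return np.round([cx,cy,*sorted((w,h)),np.degrees(np.arctan2(l[1],l[0]))%180],1)
def boards(c,zr=(.06,.09)):
    hsv=cv2.cvtColor(c['pixels'],cv2.COLOR_RGB2HSV);W=world(c)
    m=((hsv[...,0]>8)&(hsv[...,0]<22)&(hsv[...,1]>110)&(W[...,2]>zr[0])&(W[...,2]<zr[1])).astype(np.uint8)
    n,L,S,C=cv2.connectedComponentsWithStats(m)
    for i in range(1,n):
        if S[i,4]<800: continue
        v,u=np.where(L==i);z=np.median(W[v,u,2]);p=plane(c,np.c_[u,v],.075)
        print('board px',S[i],'z',round(z,4),'rect mm(cx,cy,w,h,ang)',rect(p[:,:2]))
E
python3 - <<'E'
from h import *
for n in ['top','scene']:
    c=dict(np.load(n+'.npz'));print(n);boards(c)
    W=world(c);hsv=cv2.cvtColor(c['pixels'],cv2.COLOR_RGB2HSV)
    m=((hsv[...,1]<45)&(hsv[...,2]>120)&(W[...,2]>.05)&(W[...,2]<.08)&(W[...,0]<.8)&(abs(W[...,1])<.45)).astype(np.uint8)
    k,L,S,C=cv2.connectedComponentsWithStats(m)
    for i in range(1,k):
        if S[i,4]>150:
            v,u=np.where(L==i);print('rail',S[i],np.median(W[v,u,2]),rect(plane(c,np.c_[u,v],.066)[:,:2]))
    # bystanders
c=dict(np.load('top.npz'));W=world(c)
for nm,p in dict(jar=(320,265),bar=(225,269),drop=(308,136),swab=(333,136),dish=(261,201)).items(): print(nm,W[p[1],p[0]].round(3))
E
```

```text
top
board px [ 290  154   56   86 3175] z 0.0753 rect mm(cx,cy,w,h,ang) [ 565.9 -191.6  120.9  197.4    2.3]
board px [ 181  159   42   87 3224] z 0.0752 rect mm(cx,cy,w,h,ang) [555.4  77.   90.4 197.3   2.3]
rail [  87  100  141   20 2242] 0.057594531379583175 [780.9 184.1  46.3 332.1  87.3]
rail [275 102 126   4 328] 0.05508081226369736 [ 792.  -249.6    7.5  304.7   90.1]
rail [ 164  149  190   20 1343] 0.061826887492011 [655.8 -58.6  30.5 449.6  92.3]
rail [ 166  230  195   21 1481] 0.06197761425981183 [465.5 -66.3  27.6 451.   92.2]
scene
board px [ 175  148   81   50 1886] z 0.0754 rect mm(cx,cy,w,h,ang) [553.5  71.7  97.  195.    2.4]
board px [ 237  198  102   80 3189] z 0.0751 rect mm(cx,cy,w,h,ang) [ 564.2 -193.8  125.4  196.4    2.3]
rail [240 103  52  38 356] 0.06291746986467822 [791.5 178.7  28.8 239.2  86.9]
rail [223 138 132  99 846] 0.06568433215810274 [652.6 -54.4  41.  453.9  92.3]
rail [ 162  170  128  123 1173] 0.06834585649926435 [463.9 -64.7  24.2 457.4  92.2]
jar [ 0.405 -0.199  0.051]
bar [0.395 0.026 0.01 ]
drop [ 0.71  -0.174  0.072]
swab [ 0.726 -0.248  0.012]
dish [ 0.56  -0.063  0.021]
```

Call:
drive_tool(
  rows=[0,0,7,-4.9,-2.3,0,0,0,0,14,-9.8,-4.7,0,0,0,0,21,-14.7,-7,0,0,0,0,28,-19.6,-9.3,0,0,0,0,35,-24.5,-11.7,1,0,0,0,42,-29.4,-14,3,0,0,0,49,-34.4,-16.3,5,0,0,0,56,-39.3,-18.7,7,0,0,0,63.6,-44.2,-21,9,0,0,0,63.6,-44.2,-21,10,0],
)

```text
clock: 1.35
ee_pos: [0.5539, 0.1493, 0.1483]
tool_rot: [[-0.035, 0.999, -0.001], [0.999, 0.035, -0.001], [-0.001, -0.001, -1.0]]
force: [-1.2, -0.0, -0.0]
opening: 0.5
grasp_force: 0.0
```

```bash
cat > st.py <<'E'
from workcell import sense
import numpy as np
s=sense();th=np.radians(2.3);d=s['ee_pos'][:2]*1000-[560.6,-62.5]
print('t',round(s['clock'],2),'tcp',s['ee_pos'].round(4),'bed along',round(-np.sin(th)*d[0]+np.cos(th)*d[1],1),'across',round(np.cos(th)*d[0]+np.sin(th)*d[1],1),'F',s['force'].round(1),'op',round(s['opening'],2));print(s['tool_rot'].round(3))
E
python3 st.py
```

```text
t 1.35 tcp [0.5539 0.1493 0.1483] bed along 211.9 across 1.8 F [-1.2 -0.  -0. ] op 0.5
[[-0.035  0.999 -0.001]
 [ 0.999  0.035 -0.001]
 [-0.001 -0.001 -1.   ]]
```

Call:
drive_tool(
  rows=[0,0,0,0.5,-0.2,1,0,0,0,0,0.5,-0.2,2.5,0,0,0,0,0.5,-0.2,4,0,0,0,0,0.5,-0.2,5.5,0,0,0,0,0.5,-0.2,6.5,0,0,0,0,0.5,-0.2,7.2,0,0,0,0,0.5,-0.2,7.8,0,0,0,0,0.5,-0.2,8.2,0,0,0,0,0.5,-0.2,8.2,0,0,0,0,0.5,-0.2,8.2,0],
)

```text
clock: 2.6
ee_pos: [0.5507, 0.1575, 0.0683]
tool_rot: [[-0.04, 0.999, 0.001], [0.999, 0.04, 0.0], [0.0, 0.001, -1.0]]
force: [-0.1, -0.1, 0.1]
opening: 0.5
grasp_force: 0.0
```

```bash
python3 st.py; python3 - <<'E'
from workcell import read_camera
import cv2
c=read_camera('scene');cv2.imwrite('pics/s1.png',cv2.resize(c['pixels'][110:310,120:370,::-1],None,fx=3,fy=3))
E
```

```text
t 2.6 tcp [0.5507 0.1575 0.0683] bed along 220.2 across -1.1 F [-0.1 -0.1  0.1] op 0.5
[[-0.04   0.999  0.001]
 [ 0.999  0.04   0.   ]
 [ 0.     0.001 -1.   ]]
```

View pics/s1.png

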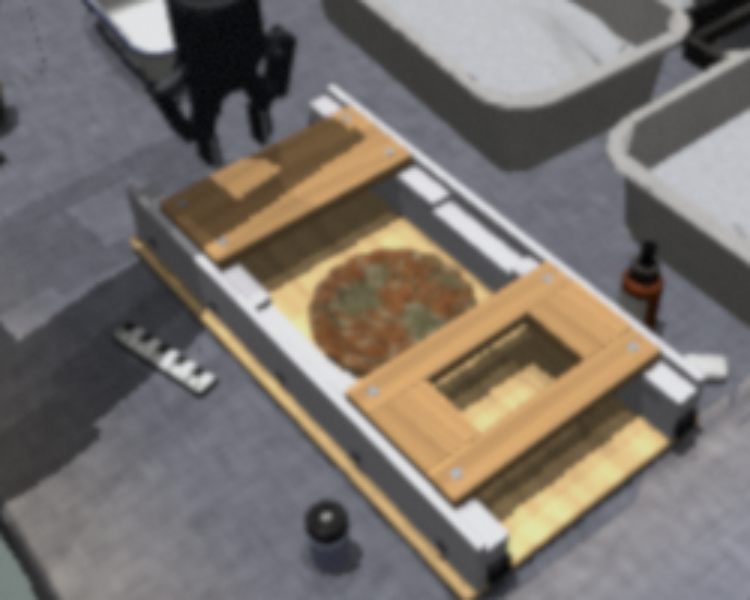

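The view shows both fingertips behind the plain board's outer edge, at about (210,150) and (260,135), low enough to push its face. I'll push now.

Call:
drive_tool(
  rows=[0,0,0,-1,0,0.2,0,0,0,0,-2,0,0.2,0,0,0,0,-3,0,0.2,0,0,0,0,-4,0,0.2,0,0,0,0,-5,0,0.2,0,0,0,0,-6,0,0.2,0,0,0,0,-7,0,0.2,0,0,0,0,-8,0,0.2,0,0,0,0,-9,0,0.2,0,0,0,0,-10,0,0.2,0],
)

```text
clock: 3.9
ee_pos: [0.5544, 0.057, 0.066]
tool_rot: [[-0.04, 0.999, 0.0], [0.999, 0.04, 0.0], [0.0, 0.0, -1.0]]
force: [0.3, 0.8, 0.2]
opening: 0.5
grasp_force: 0.5
```

```bash
python3 st.py; python3 - <<'E'
from workcell import read_camera
from h import *
for n in ['top','scene']: c=read_camera(n);boards(c,(.045,.095))
cv2.imwrite('pics/s2.png',cv2.resize(c['pixels'][110:310,120:370,::-1],None,fx=3,fy=3))
E
```

```text
t 3.9 tcp [0.5544 0.057  0.066 ] bed along 119.6 across -1.4 F [0.3 0.8 0.2] op 0.5
[[-0.04   0.999  0.   ]
 [ 0.999  0.04   0.   ]
 [ 0.     0.    -1.   ]]
board px [ 290  154   55   86 3171] z 0.0754 rect mm(cx,cy,w,h,ang) [ 565.8 -191.6  120.9  197.3    2.2]
board px [ 214  158   42   86 1980] z 0.0753 rect mm(cx,cy,w,h,ang) [560.4  -8.8  85.  203.3   8.9]
board px [ 192  163   85   55 2143] z 0.0753 rect mm(cx,cy,w,h,ang) [556.4  -4.  100.3 194.4   2.3]
board px [ 237  198  102   80 3158] z 0.0752 rect mm(cx,cy,w,h,ang) [ 564.3 -194.   125.   196.5    2. ]
```

View pics/s2.png

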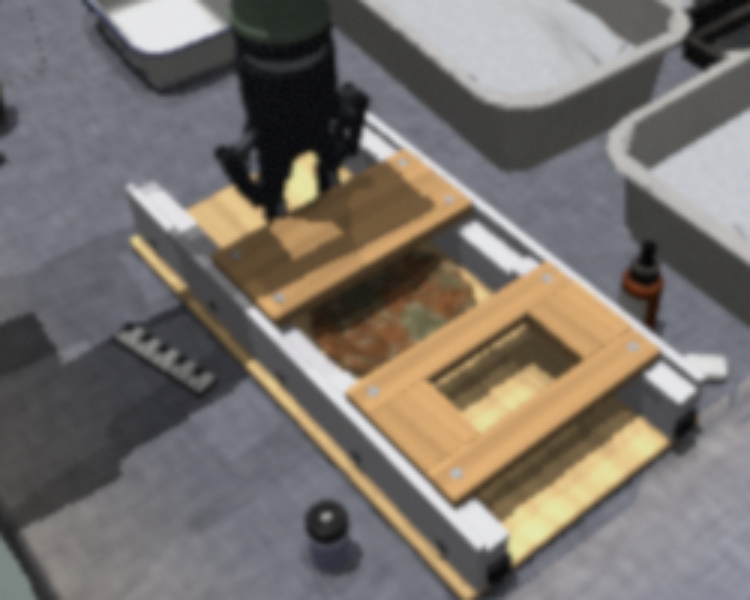

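The board is riding evenly, at roughly 64 mm along, and the TCP offset is 56 mm as expected. I'll push the rest of the way.

Call:
drive_tool(
  rows=[0,0,0,-0.8,0.1,0,0,0,0,0,-1.6,0.1,0,0,0,0,0,-2.3,0.1,0,0,0,0,0,-3,0.1,0,0,0,0,0,-3.6,0.1,0,0,0,0,0,-4.2,0.1,0,0,0,0,0,-4.8,0.1,0,0,0,0,0,-5.3,0.1,0,0,0,0,0,-5.8,0.1,0,0,0,0,0,-6.2,0.1,0,0],
)

```text
clock: 5.25
ee_pos: [0.5579, -0.0046, 0.066]
tool_rot: [[-0.04, 0.999, 0.0], [0.999, 0.04, -0.0], [-0.0, 0.0, -1.0]]
force: [-1.3, 0.6, -0.6]
opening: 0.505
grasp_force: 0.4
```

```bash
python3 st.py; python3 - <<'E'
from workcell import read_camera
from h import *
for n in ['top','scene']: c=read_camera(n);boards(c,(.045,.095))
cv2.imwrite('pics/s3.png',cv2.resize(c['pixels'][110:310,120:370,::-1],None,fx=3,fy=3))
E
```

```text
t 5.25 tcp [ 0.5579 -0.0046  0.066 ] bed along 57.9 across -0.4 F [-1.3  0.6 -0.6] op 0.51
[[-0.04   0.999  0.   ]
 [ 0.999  0.04  -0.   ]
 [-0.     0.    -1.   ]]
board px [ 290  154   55   86 3174] z 0.0754 rect mm(cx,cy,w,h,ang) [ 565.9 -191.6  120.9  197.4    2.2]
board px [241 157  42  84 958] z 0.0674 rect mm(cx,cy,w,h,ang) [564.2 -75.   81.5 205.7  11.6]
board px [ 207  175   87   60 2334] z 0.0673 rect mm(cx,cy,w,h,ang) [557.3 -70.4  97.7 193.3   2.3]
board px [ 237  199  102   79 3167] z 0.0751 rect mm(cx,cy,w,h,ang) [ 564.3 -193.9  125.3  196.3    2.3]
```

View pics/s3.png

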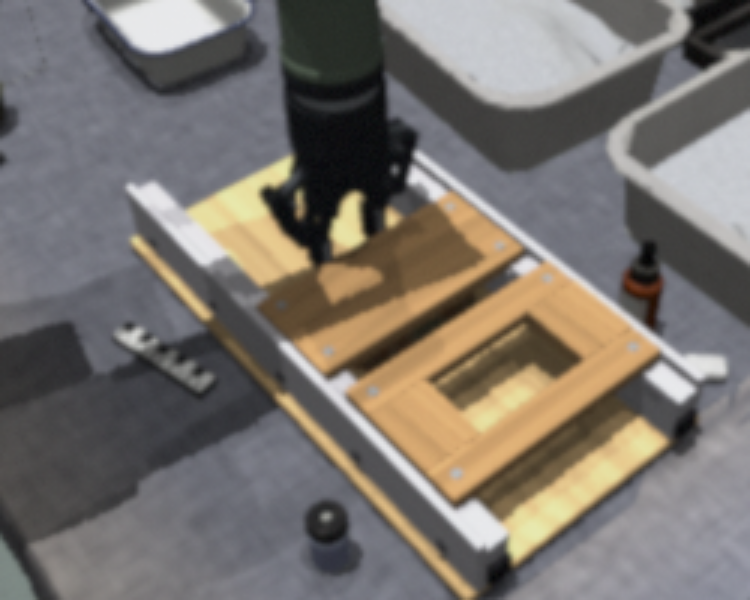

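The board top now measures z = 67.4 mm and the board lies flat in the notch. The window board hasn't moved. Next I'll back off, lift, shut the fingers and hover over the middle.

Call:
drive_tool(
  rows=[0,0,0,1,0,0,0,0,0,0,2,0,0,0,0,0,0,2,0,-3,0,0,0,0,2,0,-6.5,0.3,0,0,0,0,0,-6.5,1,0,0,0,-3,0,-6.5,1,0,0,0,-5.8,0,-6.5,1,0,0,0,-5.8,0,-5,1,0,0,0,-5.8,0,-3.5,1,0,0,0,-5.8,0,-3,1],
)

```text
clock: 6.6
ee_pos: [0.5582, -0.0609, 0.0933]
tool_rot: [[-0.041, 0.999, -0.005], [0.999, 0.041, 0.002], [0.002, -0.005, -1.0]]
force: [-0.8, 0.9, 0.3]
opening: 0.001
grasp_force: 0.0
```

```bash
python3 st.py
```

```text
t 6.6 tcp [ 0.5582 -0.0609  0.0933] bed along 1.7 across -2.4 F [-0.8  0.9  0.3] op 0.0
[[-0.041  0.999 -0.005]
 [ 0.999  0.041  0.002]
 [ 0.002 -0.005 -1.   ]]
```

Call:
drive_tool(
  rows=[0,0,0,0,0.2,0.2,1,0,0,0,0,0.2,0.4,1,0,0,0,0,0.2,0.6,1,0,0,0,0,0.2,0.7,1,0,0,0,0,0.2,0.8,1,0,0,0,0,0.2,0.9,1,0,0,0,0,0.2,1,1,0,0,0,0,0.2,1.1,1,0,0,0,0,0.2,1.1,1,0,0,0,0,0.2,1.1,1],
)

```text
clock: 7.85
ee_pos: [0.5622, -0.0622, 0.0858]
tool_rot: [[-0.04, 0.999, -0.0], [0.999, 0.04, -0.0], [-0.0, -0.0, -1.0]]
force: [-2.3, 0.5, 5.8]
opening: -0.005
grasp_force: 2.6
```

```bash
python3 st.py
```

```text
t 7.85 tcp [ 0.5622 -0.0622  0.0858] bed along 0.2 across 1.6 F [-2.3  0.5  5.8] op -0.0
[[-0.04   0.999 -0.   ]
 [ 0.999  0.04  -0.   ]
 [-0.    -0.    -1.   ]]
```

Contact is at 5.8 N. I'll press a little more for margin, then check.

Call:
drive_tool(
  rows=[0,0,0,0,0,0.1,1,0,0,0,0,0,0.1,1,0,0,0,0,0,0.1,1,0,0,0,0,0,0.1,1,0,0,0,0,0,0.1,1,0,0,0,0,0,0.1,1,0,0,0,0,0,0.1,1,0,0,0,0,0,0.1,1,0,0,0,0,0,0.1,1,0,0,0,0,0,0.1,1],
)

```text
clock: 9.1
ee_pos: [0.5622, -0.0622, 0.0857]
tool_rot: [[-0.04, 0.999, -0.0], [0.999, 0.04, -0.0], [-0.0, -0.0, -1.0]]
force: [-4.3, 1.0, 10.0]
opening: -0.0
grasp_force: 5.3
```

```bash
python3 st.py; python3 - <<'E'
from workcell import read_camera
from h import *
for n in ['top','scene']: c=read_camera(n);boards(c,(.045,.095))
W=world(c);print('left/right/front z of plain board: ')
for p in [(215,210),(228,226),(275,190),(285,195)]: print(p,W[p[1],p[0]].round(4))
cv2.imwrite('pics/s4.png',cv2.resize(c['pixels'][110:310,120:370,::-1],None,fx=3,fy=3))
E
python3 st.py
```

```text
t 9.1 tcp [ 0.5622 -0.0622  0.0857] bed along 0.2 across 1.6 F [-4.3  1.  10. ] op -0.0
[[-0.04   0.999 -0.   ]
 [ 0.999  0.04  -0.   ]
 [-0.    -0.    -1.   ]]
board px [ 290  154   56   86 1983] z 0.0754 rect mm(cx,cy,w,h,ang) [ 565.8 -193.4  117.2  197.7    2.8]
board px [ 243  199   40   43 1076] z 0.0673 rect mm(cx,cy,w,h,ang) [511.6 -63.8  90.   96.9 179.7]
board px [ 208  175   86   60 2000] z 0.0673 rect mm(cx,cy,w,h,ang) [557.3 -72.8  93.4 192.8   2. ]
board px [ 237  199  102   79 3160] z 0.0751 rect mm(cx,cy,w,h,ang) [ 564.1 -193.9  125.3  196.     2.3]
left/right/front z of plain board: 
(215, 210) [ 0.4807 -0.0342  0.0689]
(228, 226) [ 0.4782 -0.091   0.0673]
(275, 190) [ 0.6312 -0.0667  0.0667]
(285, 195) [ 0.6393 -0.0947  0.067 ]
t 9.2 tcp [ 0.5622 -0.0622  0.0858] bed along 0.2 across 1.7 F [-4.6  1.  10.6] op -0.0
[[-0.04   0.999 -0.   ]
 [ 0.999  0.04  -0.   ]
 [-0.    -0.    -1.   ]]
```

View pics/s4.png

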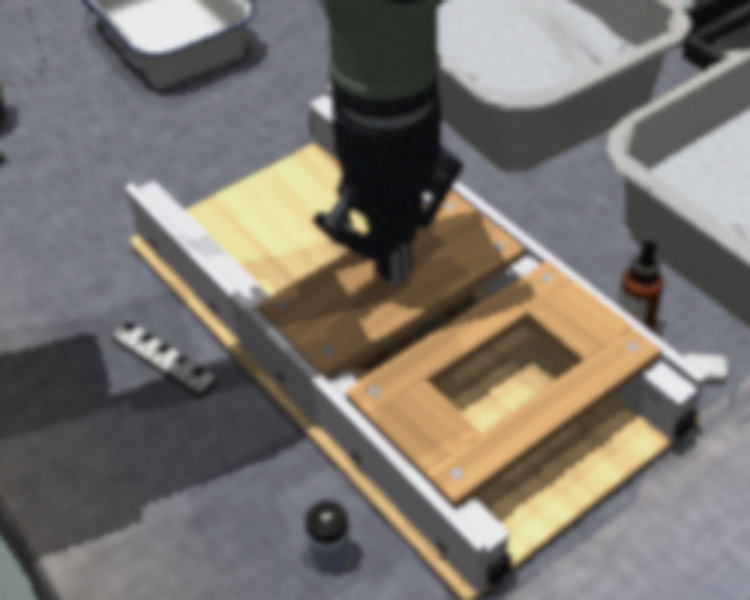

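The board lies flat in the notch with its top at z ≈ 67 mm. The shut fingertips press near its middle, at about (395, 275), with 10 N, and the window board and bystanders haven't moved.

```bash
python3 -c "
from workcell import sign_off
print(sign_off())"
```

```text
the job is handed in; nothing more can be done
None
```

The plain board is pushed flat into the notch and held down at its middle with about 10 N, the window board and small items look undisturbed in the last camera views, and the job is handed in (no verdict was returned).

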